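# Find the bowed griddle with a straightedge

## Robot

A 6-joint arm with a two-finger parallel gripper is mounted at the origin on a cart in front of the work surface, level with it; the furniture and walls round the work are solid. World frame = base frame: x ahead of the robot, y to its left, z up, the work surface at z = 0. Lengths are in m, angles in rad, forces in N, time in s.
With the tool pointing down it reaches from about 0.3 to 0.775 m from the base axis. Payload 14.6 kg.
Tool frame: the origin (TCP) lies midway between the tips of the shut fingers; the grasp point (between the pads) lies 19 mm behind it (arm.grasp_offset is the distance from the TCP to the grasp point, in m); z points along the fingers, y is the line along which they close (so a half turn about z gives the same grasp; the last joint's range is limited). The gripper opens to 94 mm and grips with 3 to 60 N. Pads are 16 mm wide; open, the fingers measure 119 mm over their backs; the gripper's body (75 mm by 177 mm) begins 78 mm behind the grasp point.
Start: joints at [-1.318, 0.3, 1.521, -0, 1.321, -0.067], TCP at [0.173, -0.522, 0.172] pointing down, gripper open.
Joint ranges: [-3.03, 3.03], [-0.79, 2.21], [0.23, 2.52], [-1.04, 4.18], [0, 3.07], [-2.55, 2.55]. Speed limits (rad/s): [2.22, 2.22, 2.57, 3.14, 3.14, 3.14].

## Interface

Orientations are given as a rotation vector (axis times angle).
In Python, from workcell import telemetry, cams, job, arm gives the robot as it stands.
- The arm moves only by the shell command python3 -m jog 'ROWS'. ROWS is text: rows parted by semicolons, each of 7 numbers parted by spaces: the turn, a rotation vector about the world's x, y, z in degrees, then the shift along the world's x, y, z in cm, then the opening in per cent of the stroke, from 0 (shut) to 100 (fully open). A call has 1 to 8 rows; each row is the pose to reach, as a shift and turn from the pose commanded when the call began; what a row does not reach only later rows make up. A row lasts 1/8 s, in which the tool goes at most 62.5 mm and 10.7 degrees, less where a joint would pass 70% of its speed; a pose out of reach is approached as far as the arm can. A call with a gripper value outside its range is refused whole. The fingers move at their own pace and stop on an object; the grip force is fixed at half the most. Time passes only in rows, so rows that repeat a pose let the fingers close. It gives the time, the measured TCP pose, the force, the opening and the grip force at its end, in the units of the state.
- telemetry.read_state(): the state, without advancing time (a new reading comes with each control period).
- cams.grab_frame(name): name is "scene" or "side" or "wrist"; returns the picture (420x560x3 uint8, red, green, blue); there is no depth.
- cams.calibration(name): a dict with "K" (3x3 intrinsics, pixels), "R" (3x3) and "t" (3): a world point X has camera coordinates R X + t. Camera axes: x right, y down, z forward; pixel columns grow to the right and rows downward; lengths in m; the calibration is good to about 2 mm. A picture is of the moment at which its call begins: read the wrist's pose just before it. calibration takes no time and is no camera call; for the wrist camera it gives the pose at the moment of the call.
- job.job_done(): hands the job in; it is judged then, once.
Trained networks look in the newest picture that a camera, given by its name, has taken for a name from the list of things; names that differ only in an ending like _2 or _b are one class to them, and where a whole thing is asked for, a point or a joint stands for the part that bears it (a point fixed in the world has none). Each returns a list of dicts, best first, with "conf" (0 to 1); they miss things now and then, are a little off and sometimes report something else, mostly with a low value. They report only what shows in the picture. A call takes as long as a camera call.
- cams.search_frame(thing, camera): "centre" ([column, row] as shares, 0 to 1, of the picture: columns of its width, rows of its height, amid what is visible of it).
The state is a dict: "time_s": time; "joints": joint angles; "joint_velocities": joint speeds; "effort": joint torques, N m; "position": TCP position; "tcp_rot": TCP orientation; "contact_force": force on the tool from outside, world axes, zero at the start; "wrist_torque": the same for the moment, N m; "grip_width": opening from 0.0 (shut) to 1.0 (fully open); "grip_force": force on a finger pad.
Only numpy, scipy, OpenCV 4.12 (cv2) and the standard library are available. Lean on these libraries where they do the work, as an engineer would, in place of code of your own. Each camera call takes 0.05 s, during which the arm holds its last target. There are 200 camera calls.

## Task

One of the two cast-iron griddles lying base up on the cork trivets has a bowed base and would sit badly on the hob. Lift the steel straightedge by its black handle, lay it across the middle of a base, let go, and press gently straight down with closed fingers near its hanging-hole end and then near its plain end, to feel whether it rocks from end to end. Do this until it has rocked both ways on the bowed griddle, and leave the straightedge lying there across the middle, disturbing nothing else.

Things in the scene. Friction and masses are not known exactly. Their poses are not given: they have to be found in the camera images.
- straightedge_grip (a point): Middle of the black handle rib of the steel straightedge, 23 mm above the bar's underside. Bar 168 long, 30 wide, 6 mm thick, 0.24 kg; rib in its middle 44 long, 14 thick, from 6 to 40 mm above the underside. x runs along the bar to the hole end, y through the rib's thickness, z up. Starts flat on the worktop between the griddles, hole end away from the robot.
- hole_end (a point): Middle of the end edge with the hanging hole, on the bar's top, 84 mm from the middle. The hole (14 mm) is centred 12 mm in from the end; 25 to 60 mm from the middle is solid steel to press on. Pressing the bar with more than 25 N spoils it; 5 to 12 N on an end shows a rock plainly.
- plain_end (a point): Middle of the plain end edge of the straightedge, on the bar's top, 84 mm from the middle.
- left_face (a point): Nominal middle of the left griddle's upturned base, 27 mm above the worktop. Round dark cast-iron plate, 176 mm across, 22 mm thick, two ear handles, fixed, let more or less deep into a cork trivet 188 mm across: its rim is really 24 to 30 mm above the worktop. Which griddle is bowed varies: one base is flat; the other rises evenly from the rim to 3 mm higher in the middle.
- right_face (a point): The same point of the right griddle, same size. On the bowed base a bar laid across balances level or tilted by up to 2 degrees and rocks when a raised end is pressed with under 3 N; on the flat one it stays put. Once an end is down it is hard: the force climbs steeply within a millimetre, so come down at some 5 mm/s.
- pinch_bowl: Small white bowl, 84 mm across, 42 mm high, behind the griddles; to be left alone. Origin at the underside.
- timer: Round kitchen timer, 62 mm across, 57 mm high, behind the griddles; to be left alone. Origin at the underside.
- tin: Food tin, 75 mm across, 58 mm high, left of the left griddle; to be left alone. Origin at the underside.

How it is judged:
On the way, in this order (a step that is already met when the one before it is completed fails the run):
1. across the bowed griddle, the straightedge is pressed near its hanging-hole end (over 4 N, 40 mm or more from its middle) and that end rocks down 0.02 to 0.055 rad ((horizontal distance between straightedge_grip and left_face below 0.03 m or horizontal distance between straightedge_grip and right_face below 0.03 m) and x of the grasp point in the frame of straightedge_grip above 0.04 m and angle between straightedge_grip's own x axis and vertical between 1.5908 and 1.6258 rad and height (world z) of straightedge_grip between 0.0508 and 0.06 m and contact force between the fingers and straightedge above 4 N and angle between straightedge_grip's own z axis and vertical below 0.2 rad), for 0.2 s.
2. the straightedge is then pressed near its plain end in the same way and rocks over to that end ((horizontal distance between straightedge_grip and left_face below 0.03 m or horizontal distance between straightedge_grip and right_face below 0.03 m) and x of the grasp point in the frame of straightedge_grip below -0.04 m and angle between straightedge_grip's own x axis and vertical between 1.5158 and 1.5508 rad and height (world z) of straightedge_grip between 0.0508 and 0.06 m and contact force between the fingers and straightedge above 4 N and angle between straightedge_grip's own z axis and vertical below 0.2 rad), for 0.2 s.
At the end, for the whole second after the job is handed in: the straightedge lies still, handle up and let go, across the bowed griddle, the middle of its handle within 30 mm (seen from above) of the middle of the base, 50.8 to 60 mm above the worktop (only the bowed griddle holds it that high), tilted less than 0.12 rad ((horizontal distance between straightedge_grip and left_face below 0.03 m or horizontal distance between straightedge_grip and right_face below 0.03 m) and height (world z) of straightedge_grip between 0.0508 and 0.06 m and angle between straightedge_grip's own z axis and vertical below 0.12 rad and linear speed of straightedge below 0.02 m/s and contact force between the fingers and straightedge below 0.1 N); the robot touches nothing.
It fails at once if the straightedge is pressed with more than 25 N anywhere more than 40 mm from its middle ((x of the grasp point in the frame of straightedge_grip above 0.04 m or x of the grasp point in the frame of straightedge_grip below -0.04 m) and contact force between the fingers and straightedge above 25 N).
It fails at once if the straightedge is tipped over (more than 0.6 rad) (angle between straightedge_grip's own z axis and vertical above 0.6 rad).
It fails at once if the bowl, the timer or the tin is moved by more than 20 mm (distance of any of pinch_bowl, timer, tin from where it was at the start of the episode above 0.02 m).
It also fails if it takes over 72 s, if anything falls off the work surface, if the arm or the gripper's body presses on something with over 40 N, if the wrist force passes 120 N, or if a joint passes its speed limit or range.

## Working session

There is one attempt and no reset: what is moved stays moved. The work goes in short steps, Python scripts to look and compute and a shell command to move; the robot and the scene stay as the last step left them, time stands still between calls to the robot, and variables do not carry over. Pictures are saved under pics/ and viewed, at most 10 in all, crops included, and the job is handed in when it is done.

```bash
mkdir -p pics; ls; cat > h.py <<'E'
import numpy as np, cv2
from workcell import telemetry, cams, job, arm
def ray(cam,uv,z):
    c=cams.calibration(cam);K,R,t=[np.array(c[k]) for k in("K","R","t")]
    d=R.T@np.linalg.inv(K)@np.array([uv[0],uv[1],1.]);o=-R.T@t
    return o+d*(z-o[2])/d[2]
def proj(cam,X):
    c=cams.calibration(cam);K,R,t=[np.array(c[k]) for k in("K","R","t")]
    p=K@(R@np.array(X)+t);return p[:2]/p[2]
def find(n,cam,z):
    for r in cams.search_frame(n,cam)[:2]:
        uv=np.array(r["centre"])*[560,420]
        print(cam,n,round(r["conf"],2),uv.round(1),ray(cam,uv,z).round(4))
def save(cam,name):
    im=cams.grab_frame(cam);cv2.imwrite("pics/"+name,im[:,:,::-1]);return im
def st():
    s=telemetry.read_state();print({k:np.round(s[k],4) for k in("time_s","joints","position","tcp_rot","contact_force","wrist_torque","grip_width")})
E
python3 - <<'E'
from h import *
st()
Z=dict(straightedge_grip=.023,hole_end=.006,plain_end=.006,left_face=.027,right_face=.027,pinch_bowl=.02,timer=.03,tin=.03)
ims=[]
for c in("scene","side"):
    ims.append(save(c,c+"0.png"))
    for n in Z: find(n,c,Z[n])
E
```

```text
pics
{'time_s': np.float64(0.0), 'joints': array([-1.3176,  0.3005,  1.5216, -0.    ,  1.3207, -0.0666]), 'position': array([ 0.1728, -0.5218,  0.1718]), 'tcp_rot': array([-3.1003e+00, -5.0000e-01,  2.0000e-04]), 'contact_force': array([ 0.7754, -0.6324, -0.0234]), 'wrist_torque': array([-0.0224,  0.1016, -0.0219]), 'grip_width': np.float64(0.996)}
scene straightedge_grip 0.86 [325.6 214.5] [0.4866 0.1128 0.023 ]
scene hole_end 0.93 [323.6 213.8] [0.5006 0.094  0.006 ]
scene plain_end 0.57 [324.6 212.6] [0.5008 0.0888 0.006 ]
scene left_face 0.62 [266.2 312.1] [0.444  0.4174 0.027 ]
scene right_face 0.7 [341.2 205.1] [0.47   0.0661 0.027 ]
scene pinch_bowl 0.68 [261.7 182.8] [0.6862 0.0851 0.02  ]
scene timer 0.58 [244.2 207.8] [0.6538 0.202  0.03  ]
scene tin 0.66 [213.4 317.3] [0.514  0.4785 0.03  ]
side straightedge_grip 0.97 [269.1 255. ] [0.5051 0.0727 0.023 ]
side hole_end 0.91 [267.6 250.2] [0.5011 0.114  0.006 ]
side plain_end 0.63 [266.1 250.3] [0.4977 0.1135 0.006 ]
side left_face 0.81 [272.2 221. ] [0.5102 0.2054 0.027 ]
side right_face 0.6 [268.5 254. ] [0.5039 0.0707 0.027 ]
side pinch_bowl 0.79 [351. 245.] [0.6886 0.1171 0.02  ]
side timer 0.77 [333.9 224.4] [0.6573 0.1877 0.03  ]
side tin 0.92 [276.4 168.1] [0.5192 0.506  0.03  ]
```

View pics/scene0.png

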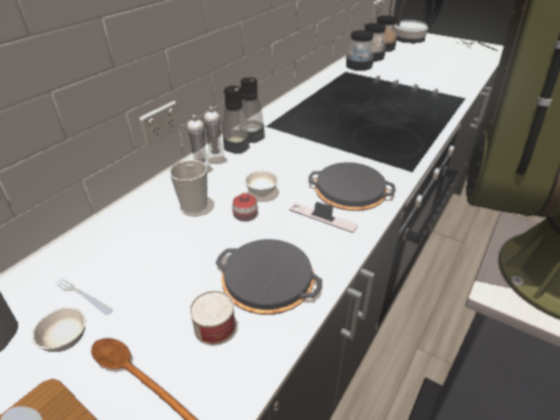

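View pics/side0.png

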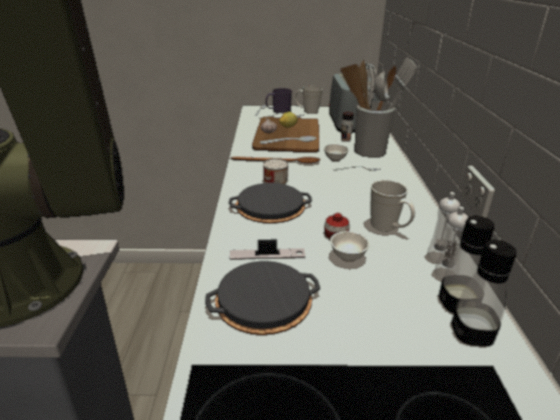

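The scene view shows the left griddle at about (268,273) and the right at (351,184). The bar runs from its hole end at (297,210) to its plain end at (356,224). In the side view the griddles are at (270,201) and (264,292), and the bar spans (231,254) to (304,253).

```bash
python3 - <<'E'
from h import *
for c,L in dict(scene=[((268,272),.027),((351,184),.027),((323,211),.035),((294,209),.006),((356,225),.006)],side=[((270,200),.027),((264,291),.027),((267,245),.035),((304,253),.006),((231,254),.006)]).items():
    for uv,z in L: print(c,uv,ray(c,uv,z).round(4))
c=cams.calibration("wrist");R=np.array(c["R"]);print(c["K"],(-R.T@c["t"]).round(3),R.round(2))
E
```

```text
scene (268, 272) [0.4955 0.3361 0.027 ]
scene (351, 184) [ 0.4879 -0.0253  0.027 ]
scene (323, 211) [0.4913 0.1182 0.035 ]
scene (294, 209) [0.5694 0.1168 0.006 ]
scene (356, 225) [0.4184 0.0895 0.006 ]
side (270, 200) [0.5031 0.3106 0.027 ]
side (264, 291) [ 0.4977 -0.048   0.027 ]
side (267, 245) [0.5002 0.0928 0.035 ]
side (304, 253) [0.5826 0.1044 0.006 ]
side (231, 254) [0.4201 0.0984 0.006 ]
[[339.44457969   0.         282.2348401 ]
 [  0.         339.44457969 206.46756635]
 [  0.           0.           1.        ]] [ 0.247 -0.496  0.385] [[ 0.31 -0.95  0.  ]
 [-0.91 -0.3   0.27]
 [-0.26 -0.09 -0.96]]
```

```bash
python3 -m jog '0 0 -9 15 31 3 100;0 0 -9 15 31 3 100;0 0 -9 15 31 3 100;0 0 -9 15 31 3 100;0 0 -9 15 31 3 100;0 0 -9 15 31 3 100;0 0 -9 15 31 3 100'; python3 -m jog '0 0 -9.3 15.7 34.2 0 100;0 0 -9.3 15.7 34.2 0 100;0 0 -9.3 15.7 34.2 0 100;0 0 -9.3 15.7 34.2 0 100;0 0 -9.3 15.7 34.2 0 100;0 0 -9.3 15.7 34.2 0 100;0 0 -9.3 15.7 34.2 0 100;0 0 -9.3 15.7 34.2 0 100'
python3 - <<'E'
from h import *
st();save("wrist","w1.png")
for n,z in dict(straightedge_grip=.023,hole_end=.006,plain_end=.006,left_face=.027,right_face=.027).items(): find(n,"wrist",z)
E
```

```text
time_s: 1.78
position: [0.3236, -0.2108, 0.2028]
tcp_rot: [3.13, 0.26, 0.001]
contact_force: [0.0, 0.6, -0.7]
grip_width: 0.999
grip_force: 0.0
time_s: 2.78
position: [0.48, 0.1292, 0.2019]
tcp_rot: [3.141, 0.001, -0.001]
contact_force: [-0.1, -0.4, 0.0]
grip_width: 1.001
grip_force: 0.0
{'time_s': np.float64(2.775), 'joints': array([ 1.8940e-01,  1.5910e-01,  1.6244e+00, -2.0000e-04,  1.3591e+00,
        1.7596e+00]), 'position': array([0.48  , 0.1292, 0.2019]), 'tcp_rot': array([ 3.1412e+00,  1.0000e-03, -1.4000e-03]), 'contact_force': array([-0.0949, -0.4483,  0.0068]), 'wrist_torque': array([0.046 , 0.0213, 0.0589]), 'grip_width': np.float64(1.0005)}
wrist straightedge_grip 0.67 [305.6 154.5] [0.5097 0.1023 0.023 ]
wrist hole_end 0.92 [303.6 159.4] [0.5018 0.1035 0.006 ]
wrist hole_end 0.18 [357.8 139.8] [0.5249 0.0395 0.006 ]
wrist left_face 0.72 [178.8 122.2] [0.5464 0.2443 0.027 ]
wrist right_face 0.69 [357.7 137.9] [0.5289 0.0449 0.027 ]
```

View pics/w1.png

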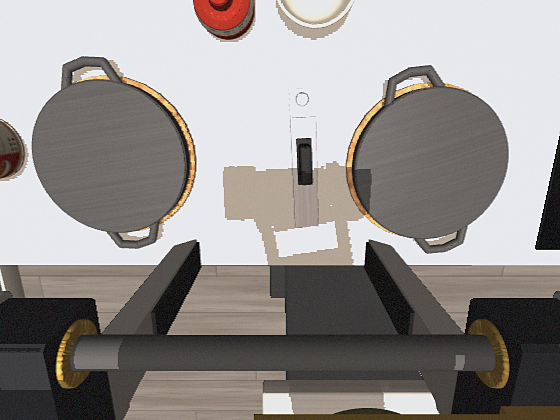

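The wrist view shows the left disc near (112,160) and the right disc near (428,162). The bar's hole is at (302,98), the handle at (304,162) and the plain end near (305,228).

```bash
python3 - <<'E'
from h import *
from scipy.optimize import least_squares
im=cv2.imread("pics/w1.png");g=cv2.GaussianBlur(cv2.cvtColor(im,cv2.COLOR_BGR2GRAY),(0,0),1).astype(float)
for nm,c0 in(("L",(112,160)),("R",(428,162))):
    P=[]
    for a in np.linspace(0,2*np.pi,120,endpoint=False):
        r=np.arange(68,92,.25);xs=(c0[0]+r*np.cos(a)).astype(np.float32);ys=(c0[1]+r*np.sin(a)).astype(np.float32)
        v=cv2.remap(g.astype(np.float32),xs[None],ys[None],1)[0]
        d=np.abs(np.diff(v)); i=np.argmax(d>6) if (d>6).any() else None
        if i is not None:P.append(ray("wrist",(xs[i],ys[i]),.027)[:2])
    P=np.array(P)
    f=least_squares(lambda p:np.hypot(*(P-p[:2]).T)-p[2],[.5,0,.088],loss="soft_l1",f_scale=.001)
    print(nm,len(P),f.x.round(4),np.median(abs(f.fun)).round(4))
    for dx,dy in((-45,0),(45,0),(0,-45),(0,45),(-32,-32),(32,32),(0,0)):
        x,y=c0[0]+dx,c0[1]+dy;print((dx,dy),cv2.cvtColor(im,cv2.COLOR_BGR2GRAY)[y-12:y+13,x-12:x+13].mean().round(1),end=" ")
    print()
for uv,z in(((302,98),.006),((305,228),.006),((304.5,140),.04),((304.5,147),.04)):print(uv,ray("wrist",uv,z).round(4))
crop=im[70:240,260:350];cv2.imwrite("pics/c1.png",cv2.resize(crop,None,fx=3.4,fy=3.4,interpolation=cv2.INTER_CUBIC))
E
```

```text
L 117 [0.5047 0.3257 0.0878] 0.0005
(-45, 0) 106.9 (45, 0) 112.9 (0, -45) 108.6 (0, 45) 107.5 (-32, -32) 107.6 (32, 32) 110.4 (0, 0) 108.8 
R 118 [ 0.4963 -0.0394  0.0877] 0.0006
(-45, 0) 115.5 (45, 0) 103.7 (0, -45) 107.9 (0, 45) 105.5 (-32, -32) 114.3 (32, 32) 104.1 (0, 0) 107.2 
(302, 98) [0.5725 0.1069 0.006 ]
(305, 228) [0.4144 0.1009 0.006 ]
(304.5, 140) [0.5277 0.1055 0.04  ]
(304.5, 147) [0.5202 0.1054 0.04  ]
```

View pics/c1.png

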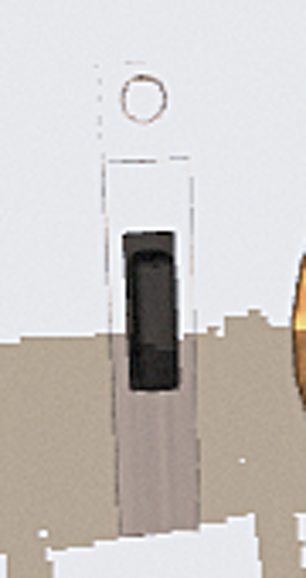

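```bash
python3 -m jog '0 0 3 2 -2.6 -5 45;0 0 3 2 -2.6 -9 45;0 0 3 2 -2.6 -13 45;0 0 3 2 -2.6 -15 45;0 0 3 2 -2.6 -17 45;0 0 3 2 -2.6 -18.4 45;0 0 3 2 -2.6 -19 45;0 0 3 2 -2.6 -19 45'
python3 - <<'E'
from h import *
save("wrist","w2.png")
im=cv2.cvtColor(cv2.imread("pics/w1.png"),cv2.COLOR_BGR2GRAY).astype(float)
for nm,c in(("L",(112,160)),("R",(428,162))):
    print(nm,"x",[round(im[c[1]-15:c[1]+16,c[0]+k-4:c[0]+k+5].mean(),1) for k in range(-66,67,6)])
    print(nm,"y",[round(im[c[1]+k-4:c[1]+k+5,c[0]-15:c[0]+16].mean(),1) for k in range(-66,67,6)])
E
```

```text
time_s: 4.08
position: [0.5, 0.1038, 0.0125]
tcp_rot: [-3.14, -0.083, -0.0]
contact_force: [0.8, -0.9, 0.1]
grip_width: 0.452
grip_force: 0.0
L x [np.float64(106.2), np.float64(106.5), np.float64(106.7), np.float64(107.1), np.float64(107.2), np.float64(107.4), np.float64(107.5), np.float64(107.8), np.float64(108.0), np.float64(108.1), np.float64(108.5), np.float64(109.0), np.float64(109.5), np.float64(110.0), np.float64(110.8), np.float64(111.5), np.float64(111.8), np.float64(112.2), np.float64(112.6), np.float64(112.9), np.float64(112.9), np.float64(113.2), np.float64(112.8)]
L y [np.float64(107.9), np.float64(108.8), np.float64(108.4), np.float64(108.6), np.float64(109.4), np.float64(108.5), np.float64(108.1), np.float64(109.8), np.float64(109.6), np.float64(108.1), np.float64(108.8), np.float64(109.4), np.float64(109.0), np.float64(109.7), np.float64(110.0), np.float64(108.3), np.float64(108.2), np.float64(107.7), np.float64(106.7), np.float64(107.1), np.float64(107.8), np.float64(107.1), np.float64(108.8)]
R x [np.float64(103.4), np.float64(107.0), np.float64(115.2), np.float64(115.8), np.float64(114.8), np.float64(114.0), np.float64(113.0), np.float64(111.8), np.float64(110.8), np.float64(109.6), np.float64(108.5), np.float64(107.4), np.float64(106.1), np.float64(105.2), np.float64(104.8), np.float64(104.5), np.float64(104.1), np.float64(103.9), np.float64(104.0), np.float64(103.6), np.float64(103.3), np.float64(103.0), np.float64(102.7)]
R y [np.float64(106.7), np.float64(107.6), np.float64(107.9), np.float64(107.4), np.float64(108.4), np.float64(108.4), np.float64(108.2), np.float64(107.7), np.float64(108.3), np.float64(108.5), np.float64(106.8), np.float64(107.2), np.float64(107.8), np.float64(106.8), np.float64(106.5), np.float64(106.6), np.float64(106.5), np.float64(105.9), np.float64(105.1), np.float64(105.4), np.float64(105.7), np.float64(105.7), np.float64(105.5)]
```

View pics/w2.png

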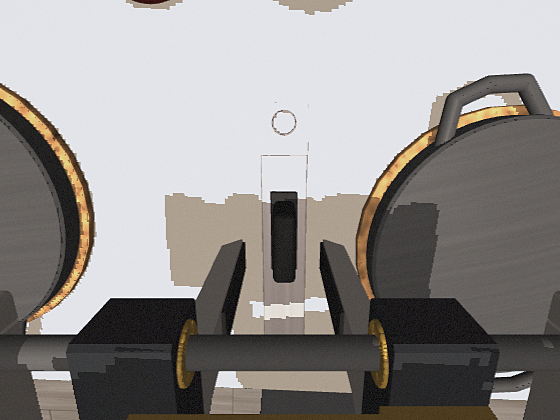

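```bash
python3 -m jog '0 0 0 0 0 0 0;0 0 0 0 0 0 0;0 0 0 0 0 0 0;0 0 0 0 0 0 0'
python3 -m jog '0 0 0 0 0 3 0;0 0 0 0 0 6 0;0 0 0 0 -3 7 0;0 0 -3 -.3 -7.5 7 0;0 0 -3 -.4 -12 7 0;0 0 -3 -.4 -14.3 7 0;0 0 -3 -.4 -14.3 7 0;0 0 -3 -.4 -14.3 7 0'
python3 - <<'E'
from h import *
st();save("wrist","w3.png");save("side","s3.png")
E
```

```text
time_s: 4.62
position: [0.5, 0.1039, 0.0124]
tcp_rot: [-3.14, -0.083, -0.0]
contact_force: [0.0, 0.0, -0.3]
grip_width: 0.064
grip_force: 0.0
time_s: 5.62
position: [0.4959, -0.0385, 0.0823]
tcp_rot: [-3.141, -0.001, 0.0]
contact_force: [-0.2, 0.5, 0.6]
grip_width: 0.005
grip_force: 0.0
{'time_s': np.float64(5.625), 'joints': array([-1.5120e-01,  2.8150e-01,  1.7686e+00,  1.0000e-04,  1.0916e+00,
        1.4189e+00]), 'position': array([ 0.4959, -0.0385,  0.0823]), 'tcp_rot': array([-3.1415e+00, -9.0000e-04,  1.0000e-04]), 'contact_force': array([-0.158 ,  0.5049,  0.6423]), 'wrist_torque': array([ 0.0194, -0.0411,  0.0022]), 'grip_width': np.float64(0.0047)}
```

View pics/w3.png

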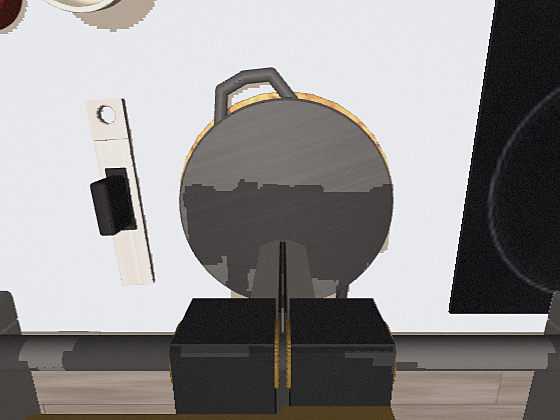

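The grip closed on nothing. The bar is still on the worktop, with its hole at (106,114), its plain end at (138,284) and the rib at about (118,205). I'll work out why it missed.

```bash
python3 - <<'E'
from h import *
st()
for uv,z in(((106,114),.006),((138,284),.006),((106,114),.0),((104,181),.04),((115,236),.04)):print(uv,ray("wrist",uv,z).round(4))
s=telemetry.read_state();print(proj("wrist",s["position"]),proj("wrist",np.array(s["position"])+[0,0,.04]))
E
```

```text
{'time_s': np.float64(5.725), 'joints': array([-1.5070e-01,  2.8150e-01,  1.7686e+00,  1.0000e-04,  1.0916e+00,
        1.4186e+00]), 'position': array([ 0.4959, -0.0382,  0.0823]), 'tcp_rot': array([-3.1415e+00, -2.4000e-03,  1.0000e-04]), 'contact_force': array([-0.4041,  0.9312, -0.1411]), 'wrist_torque': array([-0.0516,  0.0388,  0.0015]), 'grip_width': np.float64(0.0091)}
(106, 114) [0.5717 0.1075 0.006 ]
(138, 284) [0.4167 0.099  0.006 ]
(106, 114) [0.5717 0.1105 0.    ]
(104, 181) [0.5227 0.0989 0.04  ]
(115, 236) [0.4779 0.0965 0.04  ]
[283.68570711 233.23126828] [283.99966068 258.3911895 ]
```

View pics/s3.png

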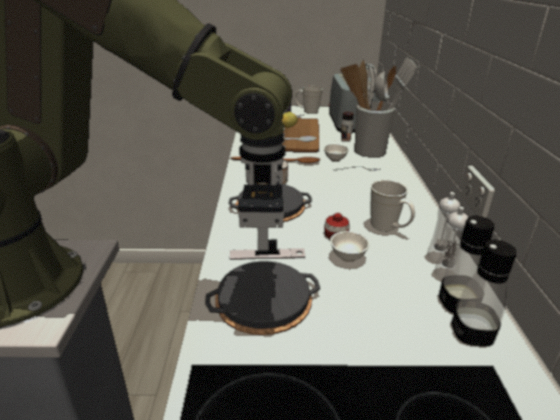

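```bash
python3 - <<'E'
from h import *
from scipy.spatial.transform import Rotation as Ro
c=cams.calibration("wrist");K,R,t=[np.array(c[k]) for k in("K","R","t")]
s=telemetry.read_state();T=Ro.from_rotvec(s["tcp_rot"]).as_matrix();p=np.array(s["position"])
o=-R.T@t; Rc=R@T; oc=T.T@(o-p)
T2=Ro.from_rotvec([-3.14,-.083,0]).as_matrix();p2=np.array([.5,.1038,.0125])
R2=Rc@T2.T;o2=p2+T2@oc
P=lambda X:(lambda q:(q[:2]/q[2]).round(1))(K@(R2@(np.array(X)-o2)))
d=np.array([.9985,.055,0]);n=np.array([-d[1],d[0],0]);m=np.array([.4997,.1035,0])
for nm,a,b,z in(("hole",.072,0,.006),("ribtop+",.022,0,.04),("ribtop-",-.022,0,.04),("ribtop L",0,.007,.04),("ribtop R",0,-.007,.04),("bot+",.022,0,.006),("edgeL",0.05,.015,.006),("edgeR",.05,-.015,.006)):
    print(nm,P(m+a*d+b*n+[0,0,z]))
print("tcp",P(p2),"fingertips",P(p2+[0,.021,0]),P(p2-[0,.021,0]))
for w in("w2","w3"):
  im=cv2.imread(f"pics/{w}.png");
  if w=="w2": A=im[90:340,180:390]
  else: B=im[90:300,80:310]
A=cv2.resize(A,(400,476));B=cv2.resize(B,(400,365));B=cv2.copyMakeBorder(B,0,111,0,0,0)
cv2.imwrite("pics/c3.png",np.hstack([A,B]))
E
```

```text
hole [283.9 122. ]
ribtop+ [284.3 214.2]
ribtop- [284.4 283.7]
ribtop L [272.4 250. ]
ribtop R [296.3 249.9]
bot+ [284.  199.2]
edgeL [260.6 157.2]
edgeR [307.2 157.1]
tcp [283.7 233.2] fingertips [252.1 231.7] [315.2 234.8]
```

View pics/c3.png

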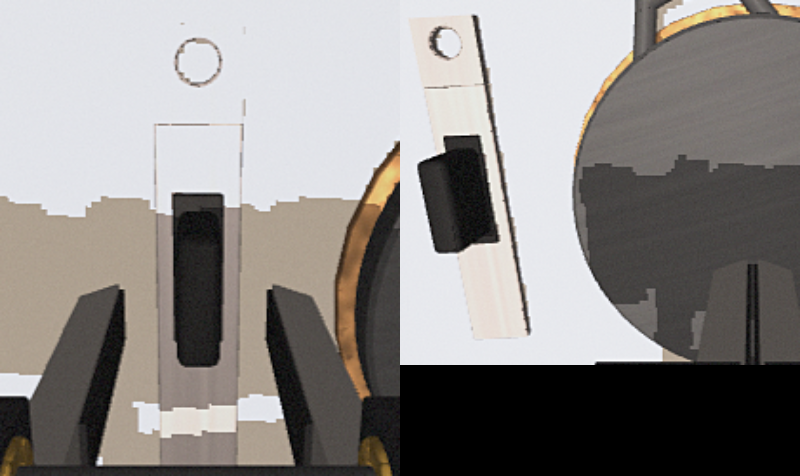

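The bar geometry matches to within 1 mm and the rib was between the fingers, so I'll retry. This time I'll read the gripper while it closes.

```bash
python3 -m jog '0 0 0 0 3 0 50;0 0 1 .2 8 0 50;0 0 3 .4 13 0 50;0 0 3 .4 14.3 0 50;0 0 3 .4 14.3 -4 50;0 0 3 .4 14.3 -6 50;0 0 3 .4 14.3 -7.2 50;0 0 3 .4 14.3 -7.2 50'
python3 -m jog '0 0 0 0 0 0 0;0 0 0 0 0 0 0' | grep -v tcp_rot; python3 -m jog '0 0 0 0 0 0 0'| grep -v tcp_rot; python3 -m jog '0 0 0 0 0 0 0;0 0 0 0 0 0 0;0 0 0 0 0 0 0'
python3 - <<'E'
from h import *
save("wrist","w4.png")
E
```

```text
time_s: 6.72
position: [0.4997, 0.1037, 0.01]
tcp_rot: [3.14, 0.083, -0.001]
contact_force: [-0.3, -0.3, 0.0]
grip_width: 0.498
grip_force: 0.0
time_s: 6.98
position: [0.5004, 0.1039, 0.0111]
contact_force: [0.2, -0.0, 0.6]
grip_width: 0.327
grip_force: 0.0
time_s: 7.1
position: [0.5001, 0.1039, 0.0108]
contact_force: [-1.4, -0.1, -0.9]
grip_width: 0.216
grip_force: 0.0
time_s: 7.48
position: [0.4999, 0.1039, 0.0103]
tcp_rot: [-3.14, -0.083, 0.0]
contact_force: [0.2, -0.2, -1.0]
grip_width: 0.007
grip_force: 0.0
```

View pics/w4.png

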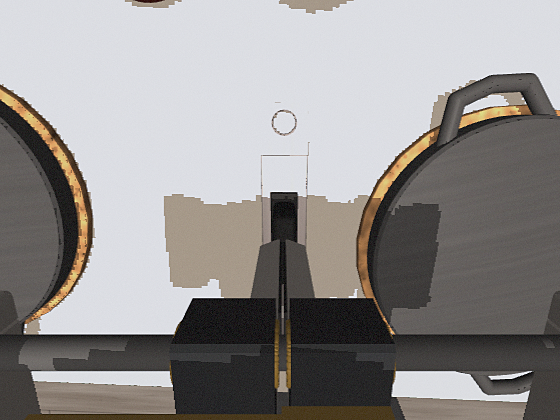

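```bash
python3 - <<'E'
from h import *
print(arm.grasp_offset,[a for a in dir(arm) if a[0]!='_'])
print("s3 tcp",proj("side",[.4959,-.0385,.0823]),"+3cm",proj("side",[.4959,-.0385,.1123]))
p=telemetry.read_state()["position"];print("now scene",proj("scene",p),"side",proj("side",p),proj("side",np.array(p)+[0,0,.035]))
a=save("side","s4.png");b=cv2.imread("pics/s3.png")
A=cv2.resize(a[190:310,210:330,::-1],None,fx=3.3,fy=3.3);B=cv2.resize(b[190:310,210:330],None,fx=3.3,fy=3.3)
cv2.imwrite("pics/c4.png",np.hstack([A,B]))
E
```

```text
0.0188 ['PlanningError', 'grasp_offset']
s3 tcp [263.0164259  264.59012458] +3cm [262.91022896 251.374054  ]
now scene [321.99951222 214.68470437] side [267.01004969 251.25409172] [266.98072871 238.18565825]
```

View pics/c4.png

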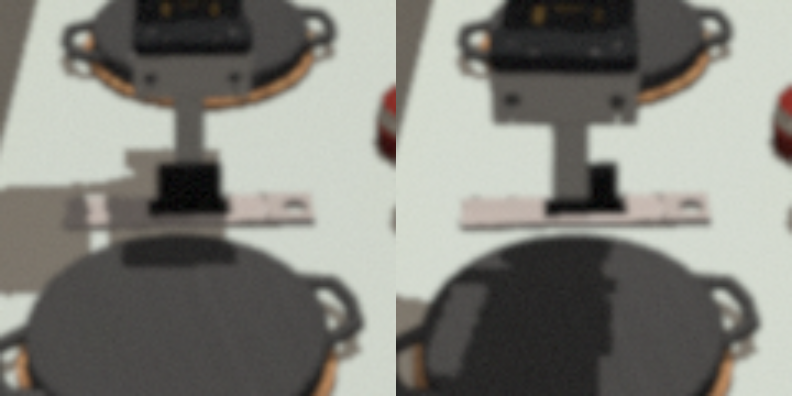

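The side view shows the fingertips about 33 mm higher than the reported TCP: tip at row 250, where 264.6 was expected. The fingers closed above the rib, so I need to go about 3.1 cm lower by the readout and watch the force.

```bash
python3 -m jog '0 0 0 0 0 0 45;0 0 0 0 0 0 45;0 0 0 0 0 0 45;0 0 0 0 0 0 45;0 0 0 0 0 -1 45;0 0 0 0 0 -2 45;0 0 0 0 0 -2.5 45;0 0 0 0 0 -2.9 45'
python3 -m jog '0 0 0 0 0 0 0;0 0 0 0 0 0 0;0 0 0 0 0 0 0;0 0 0 0 0 0 0;0 0 0 0 0 0 0;0 0 0 0 0 0 0'
```

```text
time_s: 8.57
position: [0.4998, 0.1039, -0.0191]
tcp_rot: [3.14, 0.083, -0.001]
contact_force: [0.2, 0.2, -0.2]
grip_width: 0.447
grip_force: 0.0
time_s: 9.32
position: [0.5, 0.1039, -0.0184]
tcp_rot: [-3.14, -0.083, -0.0]
contact_force: [-2.1, -0.3, 3.5]
grip_width: 0.145
grip_force: 30.0
```

```bash
python3 -m jog '0 0 0 0 0 2 0;0 0 0 0 0 5 0;0 0 0 0 -3 6 0;0 0 -1 -.2 -7 6 0;0 0 -3 -.3 -11 6 0;0 0 -3 -.35 -13.5 6 0;0 0 -3 -.35 -14.3 6 0;0 0 -3 -.35 -14.3 6 0'
python3 -m jog '0 0 0 0 0 -.8 0;0 0 0 0 0 -1.6 0;0 0 0 0 0 -2 0;0 0 0 0 0 -2.2 0;0 0 0 0 0 -2.2 0'
python3 - <<'E'
from h import *
save("wrist","w5.png")
E
```

```text
time_s: 10.32
position: [0.4963, -0.0389, 0.0411]
tcp_rot: [-3.141, 0.0, 0.001]
contact_force: [0.2, 0.8, -1.4]
grip_width: 0.147
grip_force: 30.0
time_s: 10.95
position: [0.4964, -0.039, 0.0193]
tcp_rot: [-3.142, -0.001, 0.0]
contact_force: [0.2, -0.2, -3.1]
grip_width: 0.147
grip_force: 30.0
```

View pics/w5.png

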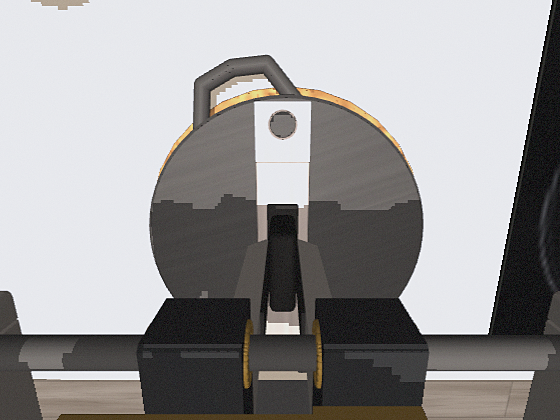

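The bar is held lengthwise over the right griddle, with its hole at (283,124). Next I'll lower it slowly to contact.

```bash
python3 -m jog '0 0 0 0 0 -.15 0;0 0 0 0 0 -.3 0;0 0 0 0 0 -.4 0;0 0 0 0 0 -.5 0;0 0 0 0 0 -.5 0' | sed -n '2p;4p'; python3 -m jog '0 0 0 0 0 -.05 0;0 0 0 0 0 -.1 0;0 0 0 0 0 -.15 0;0 0 0 0 0 -.15 0'| sed -n '2p;4p'; python3 -m jog '0 0 0 0 0 -.05 0;0 0 0 0 0 -.1 0;0 0 0 0 0 -.15 0;0 0 0 0 0 -.15 0'| sed -n '2p;4p'
```

```text
position: [0.4964, -0.0391, 0.0143]
contact_force: [-0.2, 0.2, -1.9]
position: [0.4964, -0.0391, 0.0129]
contact_force: [-0.5, -0.6, -0.9]
position: [0.4966, -0.0391, 0.0127]
contact_force: [-8.5, 1.3, 20.6]
```

```bash
python3 -m jog '0 0 0 0 0 .1 0;0 0 0 0 0 .15 0;0 0 0 0 0 .15 35;0 0 0 0 0 .15 35;0 0 0 0 0 .15 35;0 0 0 0 0 .15 35;0 0 0 0 0 .15 35'
python3 -m jog '0 0 0 0 0 1 35;0 0 0 0 0 3 35;0 0 0 0 0 6.5 35;0 0 0 0 0 6.5 0;0 0 0 1 0 6.5 0;0 0 0 1 0 6.5 0'
python3 - <<'E'
from h import *
save("wrist","w6.png")
E
```

```text
time_s: 13.5
position: [0.4964, -0.0391, 0.0128]
tcp_rot: [-3.142, -0.001, 0.0]
contact_force: [0.4, 0.4, -1.0]
grip_width: 0.35
grip_force: 0.0
time_s: 14.25
position: [0.5066, -0.0391, 0.077]
tcp_rot: [-3.141, -0.001, 0.002]
contact_force: [0.6, 0.1, -0.7]
grip_width: 0.07
grip_force: 0.0
```

View pics/w6.png

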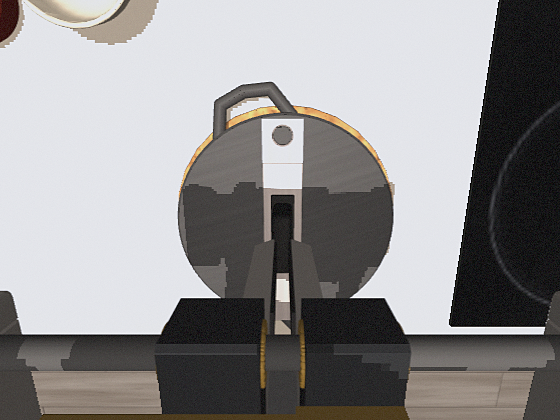

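The bar is centred on the right griddle, with its hole at (282,135). My picture allowance is spent, so from here I'll use numbers only.

```bash
python3 - <<'E'
from h import *
print(ray("wrist",(282.5,135),.037).round(4))
E
python3 -m jog '0 0 0 4.2 0 0 0;0 0 0 4.2 0 0 0;0 0 0 4.2 0 -3 0;0 0 0 4.2 0 -5 0;0 0 0 4.2 0 -6 0;0 0 0 4.2 0 -6.3 0;0 0 0 4.2 0 -6.5 0;0 0 0 4.2 0 -6.5 0'; python3 -m jog '0 0 0 0 0 -.06 0;0 0 0 0 0 -.12 0;0 0 0 0 0 -.18 0;0 0 0 0 0 -.24 0;0 0 0 0 0 -.3 0;0 0 0 0 0 -.36 0;0 0 0 0 0 -.42 0' | sed -n '2p;4p'
```

```text
[ 0.5676 -0.0383  0.037 ]
time_s: 15.3
position: [0.5486, -0.0391, 0.0133]
tcp_rot: [3.142, 0.001, 0.001]
contact_force: [0.2, -0.2, -0.3]
grip_width: 0.004
grip_force: 0.0
position: [0.5484, -0.0391, 0.0086]
contact_force: [-0.5, -0.2, 0.1]
```

```bash
for i in 1; do python3 -m jog '0 0 0 0 0 -.06 0;0 0 0 0 0 -.12 0;0 0 0 0 0 -.18 0;0 0 0 0 0 -.24 0' | sed -n '2p;4p'; python3 -m jog '0 0 0 0 0 -.06 0;0 0 0 0 0 -.09 0' | sed -n '2p;4p'; done
```

```text
position: [0.5484, -0.0391, 0.0062]
contact_force: [-0.1, -0.3, 0.4]
position: [0.5484, -0.0391, 0.0053]
contact_force: [-0.5, -0.7, 0.7]
```

```bash
python3 -m jog '0 0 0 0 0 -.05 0;0 0 0 0 0 -.1 0' | sed -n '2p;4p';python3 -m jog '0 0 0 0 0 -.05 0;0 0 0 0 0 -.1 0' | sed -n '2p;4p'
```

```text
position: [0.5484, -0.0391, 0.0043]
contact_force: [-0.4, 0.5, 0.6]
position: [0.5485, -0.0391, 0.0034]
contact_force: [-0.3, 0.0, 0.1]
```

```bash
python3 -m jog '0 0 0 0 0 -.05 0;0 0 0 0 0 -.05 0' | sed -n '2p;4p'
```

```text
position: [0.5485, -0.0392, 0.003]
contact_force: [-0.8, -0.2, 2.6]
```

```bash
python3 -m jog '0 0 0 0 0 -.03 0;0 0 0 0 0 -.03 0' | sed -n '2p;4p'
```

```text
position: [0.5485, -0.0391, 0.0029]
contact_force: [-2.1, -0.6, 6.0]
```

```bash
python3 -m jog '0 0 0 0 0 -.03 0;0 0 0 0 0 -.03 0' | sed -n '2p;4p'
```

```text
position: [0.5486, -0.0392, 0.0029]
contact_force: [-2.5, -0.8, 9.9]
```

```bash
python3 -m jog '0 0 0 0 0 1 0;0 0 0 0 0 5 0;0 0 0 -3 0 6 0;0 0 0 -8 0 6 0;0 0 0 -10.5 0 5.5 0;0 0 0 -10.5 0 2.5 0;0 0 0 -10.5 0 1.1 0;0 0 0 -10.5 0 .9 0' ; python3 -m jog '0 0 0 0 0 -.06 0;0 0 0 0 0 -.12 0;0 0 0 0 0 -.12 0' | sed -n '2p;4p'
```

```text
time_s: 19.18
position: [0.4432, -0.039, 0.0108]
tcp_rot: [-3.141, -0.001, 0.002]
contact_force: [-0.1, 0.5, -0.2]
grip_width: 0.002
grip_force: 0.0
position: [0.4436, -0.0391, 0.0104]
contact_force: [-0.4, -0.5, -0.0]
```

```bash
python3 -m jog '0 0 0 0 0 -.06 0;0 0 0 0 0 -.12 0' | sed -n '2p;4p'; python3 -m jog '0 0 0 0 0 -.06 0;0 0 0 0 0 -.1 0' | sed -n '2p;4p'
```

```text
position: [0.4434, -0.0391, 0.0089]
contact_force: [0.4, 0.9, -0.1]
position: [0.4434, -0.0391, 0.0078]
contact_force: [-0.2, -0.1, -0.4]
```

```bash
python3 -m jog '0 0 0 0 0 -.06 0;0 0 0 0 0 -.1 0' | sed -n '2p;4p'
```

```text
position: [0.4434, -0.0391, 0.0068]
contact_force: [-0.8, 0.0, -0.0]
```

```bash
python3 -m jog '0 0 0 0 0 -.06 0;0 0 0 0 0 -.08 0' | sed -n '2p;4p'
```

```text
position: [0.4434, -0.0391, 0.006]
contact_force: [-0.1, 0.0, 0.7]
```

```bash
python3 -m jog '0 0 0 0 0 -.06 0;0 0 0 0 0 -.08 0' | sed -n '2p;4p'
```

```text
position: [0.4434, -0.0391, 0.0052]
contact_force: [0.4, 0.7, 0.2]
```

```bash
python3 -m jog '0 0 0 0 0 -.06 0;0 0 0 0 0 -.08 0' | sed -n '2p;4p'
```

```text
position: [0.4434, -0.0391, 0.0044]
contact_force: [0.2, -0.5, -0.3]
```

```bash
python3 -m jog '0 0 0 0 0 -.06 0;0 0 0 0 0 -.1 0' | sed -n '2p;4p'
```

```text
position: [0.4434, -0.0391, 0.0034]
contact_force: [-0.1, 0.0, -0.1]
```

```bash
python3 -m jog '0 0 0 0 0 -.05 0;0 0 0 0 0 -.06 0' | sed -n '2p;4p'
```

```text
position: [0.4434, -0.0392, 0.0029]
contact_force: [-0.8, -0.0, 3.7]
```

Contact is hard at 0.0029 at both ends, so the right base is flat. I'll regrasp the bar and move it to the left griddle.

```bash
python3 -m jog '0 0 0 0 0 2 0;0 0 0 0 0 6.5 0;0 0 0 3 0 6.5 45;0 0 0 5.3 0 6.5 45;0 0 0 5.3 0 6.5 45;0 0 0 5.3 0 3 45;0 0 0 5.3 0 1.5 45;0 0 0 5.3 0 1.0 45' ; python3 -m jog '0 0 0 0 0 0 0;0 0 0 0 0 0 0;0 0 0 0 0 0 0;0 0 0 0 0 0 0;0 0 0 0 0 0 0;0 0 0 0 0 0 0'
```

```text
time_s: 22.55
position: [0.4957, -0.0391, 0.0124]
tcp_rot: [-3.141, -0.001, 0.002]
contact_force: [-0.3, -0.1, 0.5]
grip_width: 0.45
grip_force: 0.0
time_s: 23.3
position: [0.4967, -0.0391, 0.0133]
tcp_rot: [3.142, 0.001, 0.001]
contact_force: [-1.3, -0.2, 5.8]
grip_width: 0.149
grip_force: 30.0
```

```bash
python3 -m jog '0 0 0 0 0 1 0;0 0 0 0 0 3 0;0 0 0 .1 4 4 0;0 0 0 .3 10 4 0;0 0 0 .5 16 4 0;0 0 0 .6 22 4 0;0 0 0 .7 28 4 0;0 0 0 .9 33 4 0' | sed -n '2p;4p'; python3 -m jog '0 0 0 0 2.5 0 0;0 0 0 0 3.5 0 0;0 0 0 0 3.5 0 0;0 0 0 0 3.5 -1 0;0 0 0 0 3.5 -2 0;0 0 0 0 3.5 -2.7 0;0 0 0 0 3.5 -3.1 0;0 0 0 0 3.5 -3.1 0'
python3 - <<'E'
from h import *
im=save("wrist","w7.png");find("straightedge_grip","wrist",.035);find("left_face","wrist",.027)
g=cv2.cvtColor(im,cv2.COLOR_RGB2GRAY)
print("disc row150",[int(v) for v in g[170,140:440:6]])
h=cv2.HoughCircles(g[60:200,220:350],cv2.HOUGH_GRADIENT,1,30,param1=100,param2=12,minRadius=6,maxRadius=20)
print(h)
E
```

```text
position: [0.5049, 0.2931, 0.0532]
contact_force: [1.2, -0.8, -1.7]
time_s: 25.3
position: [0.5053, 0.3258, 0.0216]
tcp_rot: [3.141, 0.0, -0.001]
contact_force: [-0.1, -0.9, -2.7]
grip_width: 0.148
grip_force: 30.0
wrist left_face 0.93 [279.9  97.2] [0.5916 0.3283 0.027 ]
disc row150 [232, 233, 233, 99, 119, 110, 116, 113, 116, 115, 116, 114, 114, 116, 115, 118, 118, 116, 120, 115, 233, 232, 231, 233, 233, 233, 234, 233, 231, 120, 117, 114, 113, 117, 118, 115, 112, 113, 109, 111, 110, 110, 108, 92, 168, 234, 231, 233, 234, 233]
[[[ 62.5  64.5  13. ]
  [ 54.5  24.5  17.2]
  [ 14.5  31.5  16.1]
  [100.5  28.5  18.3]]]
```

```bash
python3 -m jog '0 0 0 0 0 -.15 0;0 0 0 0 0 -.3 0;0 0 0 0 0 -.45 0;0 0 0 0 0 -.45 0' | sed -n '2p;4p'; python3 -m jog '0 0 0 0 0 -.07 0;0 0 0 0 0 -.15 0;0 0 0 0 0 -.15 0'| sed -n '2p;4p'
```

```text
position: [0.5053, 0.3259, 0.0171]
contact_force: [0.0, 0.9, -2.3]
position: [0.5054, 0.3259, 0.0158]
contact_force: [1.0, -0.2, -2.0]
```

```bash
python3 -m jog '0 0 0 0 0 -.07 0;0 0 0 0 0 -.14 0;0 0 0 0 0 -.14 0'| sed -n '2p;4p'
```

```text
position: [0.5054, 0.3259, 0.0144]
contact_force: [-0.4, 0.1, -1.5]
```

```bash
python3 -m jog '0 0 0 0 0 -.07 0;0 0 0 0 0 -.1 0;0 0 0 0 0 -.1 0'| sed -n '2p;4p'
```

```text
position: [0.5054, 0.3259, 0.0134]
contact_force: [0.2, -0.0, -2.6]
```

```bash
python3 -m jog '0 0 0 0 0 -.07 0;0 0 0 0 0 -.1 0;0 0 0 0 0 -.1 0'| sed -n '2p;4p'
```

```text
position: [0.5054, 0.3259, 0.0124]
contact_force: [0.4, 0.2, -1.6]
```

```bash
python3 -m jog '0 0 0 0 0 -.07 0;0 0 0 0 0 -.1 0;0 0 0 0 0 -.1 0'| sed -n '2p;4p'
```

```text
position: [0.5054, 0.3259, 0.0114]
contact_force: [0.3, -0.0, -2.9]
```

```bash
python3 -m jog '0 0 0 0 0 -.05 0;0 0 0 0 0 -.1 0;0 0 0 0 0 -.1 0'| sed -n '2p;4p'
```

```text
position: [0.5054, 0.3259, 0.0104]
contact_force: [0.1, 0.2, -1.0]
```

```bash
python3 -m jog '0 0 0 0 0 -.05 0;0 0 0 0 0 -.08 0;0 0 0 0 0 -.08 0'| sed -n '2p;4p'
```

```text
position: [0.5054, 0.3259, 0.0096]
contact_force: [0.5, 0.7, -1.8]
```

```bash
python3 -m jog '0 0 0 0 0 -.07 0;0 0 0 0 0 -.13 0;0 0 0 0 0 -.13 0'| sed -n '1p;2p;4p'
```

```text
time_s: 28.95
position: [0.5056, 0.326, 0.0088]
contact_force: [-0.5, -0.9, 4.9]
```

Contact on the left puts the bar's underside at about 26.8 mm, below the 27.8 mm a bowed base needs. The right base gave about 31.2 mm, above the 30 mm maximum for a flat rim. So the right griddle is the bowed one: the end that was up rocked down with a force too small to show above the sensor noise. I'll take the bar back there.

```bash
python3 -m jog '0 0 0 0 0 1 0;0 0 0 0 0 3 0;0 0 0 0 -4 4 0;0 0 0 -.3 -10 4 0;0 0 0 -.5 -16 4 0;0 0 0 -.6 -22 4 0;0 0 0 -.7 -28 4 0;0 0 0 -.9 -33 4 0' | sed -n '2p;4p'; python3 -m jog '0 0 0 0 -2.5 0 0;0 0 0 0 -3.5 0 0;0 0 0 0 -3.5 -1 0;0 0 0 0 -3.5 -2 0;0 0 0 0 -3.5 -2.8 0;0 0 0 0 -3.5 -3 0;0 0 0 0 -3.5 -3.1 0;0 0 0 0 -3.5 -3.2 0'; python3 -m jog '0 0 0 0 0 -.1 0;0 0 0 0 0 -.15 0;0 0 0 0 0 -.2 0;0 0 0 0 0 -.2 0'| sed -n '2p;4p'
```

```text
position: [0.4962, -0.0062, 0.0489]
contact_force: [0.1, 0.5, -2.2]
time_s: 30.95
position: [0.4966, -0.0391, 0.0165]
tcp_rot: [3.142, 0.001, 0.001]
contact_force: [0.6, 0.4, -1.8]
grip_width: 0.148
grip_force: 30.0
position: [0.4964, -0.0391, 0.0143]
contact_force: [0.0, 0.3, -1.7]
```

```bash
python3 -m jog '0 0 0 0 0 -.05 0;0 0 0 0 0 -.09 0;0 0 0 0 0 -.09 0'| sed -n '2p;4p'
```

```text
position: [0.4964, -0.0391, 0.0134]
contact_force: [0.1, 0.7, -1.6]
```

```bash
python3 -m jog '0 0 0 0 0 -.05 0;0 0 0 0 0 -.05 0'| sed -n '2p;4p'
```

```text
position: [0.4965, -0.0391, 0.0133]
contact_force: [-2.8, 0.7, 5.1]
```

```bash
python3 -m jog '0 0 0 0 0 .05 35;0 0 0 0 0 .05 35;0 0 0 0 0 .05 35;0 0 0 0 0 .05 35;0 0 0 0 0 1.5 35;0 0 0 0 0 5 35;0 0 0 0 0 6.5 0;0 0 0 4 0 6.5 0' | sed -n '2p;4p;5p'
python3 -m jog '0 0 0 1.2 0 0 0;0 0 0 1.2 0 0 0;0 0 0 1.2 0 -3 0;0 0 0 1.2 0 -5.5 0;0 0 0 1.2 0 -6.7 0;0 0 0 1.2 0 -7.0 0;0 0 0 1.2 0 -7.1 0;0 0 0 1.2 0 -7.1 0'
python3 -m jog '0 0 0 0 0 -.06 0;0 0 0 0 0 -.12 0;0 0 0 0 0 -.18 0;0 0 0 0 0 -.24 0;0 0 0 0 0 -.3 0;0 0 0 0 0 -.3 0'| sed -n '2p;4p'
```

```text
position: [0.5368, -0.0392, 0.08]
contact_force: [0.0, 0.3, 0.1]
grip_width: 0.173
time_s: 34.08
position: [0.5487, -0.0392, 0.0076]
tcp_rot: [3.141, 0.001, 0.002]
contact_force: [-0.1, -0.5, 0.2]
grip_width: 0.007
grip_force: 0.0
position: [0.5484, -0.0391, 0.0039]
contact_force: [-0.4, -0.8, 0.1]
```

```bash
python3 -m jog '0 0 0 0 0 -.05 0;0 0 0 0 0 -.1 0;0 0 0 0 0 -.1 0'| sed -n '2p;4p'
```

```text
position: [0.5485, -0.0391, 0.0031]
contact_force: [0.3, -0.5, 0.5]
```

```bash
python3 -m jog '0 0 0 0 0 -.05 0;0 0 0 0 0 -.05 0;0 0 0 0 0 -.05 0'| sed -n '1p;2p;4p'
```

```text
time_s: 35.58
position: [0.5485, -0.0392, 0.0029]
contact_force: [-2.7, -0.1, 7.1]
```

```bash
python3 -m jog '0 0 0 0 0 -.02 0;0 0 0 0 0 -.02 0;0 0 0 0 0 -.02 0'| sed -n '1p;2p;4p'
python3 - <<'E'
from h import *
save("side","sA.png")
E
python3 -m jog '0 0 0 0 0 1 0;0 0 0 0 0 5 0;0 0 0 -3 0 6 0;0 0 0 -8 0 6 0;0 0 0 -10.5 0 5.5 0;0 0 0 -10.5 0 2.5 0;0 0 0 -10.5 0 .9 0;0 0 0 -10.5 0 .6 0' |sed -n '2p;4p'
python3 -m jog '0 0 0 0 0 -.06 0;0 0 0 0 0 -.12 0;0 0 0 0 0 -.18 0;0 0 0 0 0 -.24 0;0 0 0 0 0 -.3 0;0 0 0 0 0 -.36 0;0 0 0 0 0 -.42 0;0 0 0 0 0 -.42 0'| sed -n '2p;4p'
```

```text
time_s: 35.95
position: [0.5485, -0.0392, 0.0029]
contact_force: [-2.6, -0.3, 9.4]
position: [0.443, -0.039, 0.0079]
contact_force: [-0.4, -0.8, 0.4]
position: [0.4434, -0.0391, 0.004]
contact_force: [-0.7, 0.3, -0.1]
```

```bash
python3 -m jog '0 0 0 0 0 -.05 0;0 0 0 0 0 -.1 0;0 0 0 0 0 -.1 0'| sed -n '2p;4p'
```

```text
position: [0.4434, -0.0391, 0.003]
contact_force: [-1.1, 0.5, 0.2]
```

```bash
python3 -m jog '0 0 0 0 0 -.04 0;0 0 0 0 0 -.07 0;0 0 0 0 0 -.07 0'| sed -n '1p;2p;4p'
```

```text
time_s: 38.75
position: [0.4435, -0.0392, 0.0028]
contact_force: [-3.9, -0.6, 10.3]
```

```bash
python3 -m jog '0 0 0 0 0 0 0;0 0 0 0 0 0 0' | sed -n '1p;4p'
python3 - <<'E'
from h import *
save("side","sB.png")
A,B=[cv2.imread(f"pics/s{k}.png",0).astype(np.float32) for k in "AB"]
for nm,x in(("hole",.572),("plain",.415),("disc",.50)):
    u,v=proj("side",[x,-.039,.037]) if nm!="disc" else proj("side",[.5,-.11,.03])
    u,v=int(u),int(v);w=7
    print(nm,u,v)
    pa,pb=[cv2.resize(I[v-10:v+11,u-w:u+w+1],None,fx=4,fy=4,interpolation=cv2.INTER_CUBIC) for I in(A,B)]
    (dx,dy),r=cv2.phaseCorrelate(pa,pb,cv2.createHanningWindow(pa.shape[::-1],cv2.CV_32F));print("  shift px",dx/4,dy/4,r)
    print(A[v-8:v+9,u-2:u+3].mean(1).round(0).astype(int).tolist());print(B[v-8:v+9,u-2:u+3].mean(1).round(0).astype(int).tolist())
E
```

```text
time_s: 39.0
contact_force: [-3.4, -0.1, 9.7]
hole 303 284
  shift px -0.0490459715200382 0.041617192192871855 0.13729007049843117
[50, 49, 63, 89, 112, 120, 116, 107, 96, 87, 92, 102, 108, 104, 95, 81, 64]
[87, 130, 168, 178, 166, 137, 108, 98, 124, 160, 177, 161, 124, 88, 61, 54, 67]
plain 220 283
  shift px 0.0034467868711836047 0.13973851170569596 0.27578117582533096
[221, 208, 170, 130, 111, 107, 108, 108, 106, 102, 97, 94, 87, 77, 58, 45, 41]
[141, 137, 127, 120, 127, 140, 133, 115, 103, 100, 96, 92, 89, 91, 88, 81, 66]
disc 264 313
  shift px -0.18632606622745662 -0.10379693939938583 0.1842650533605505
[39, 39, 40, 39, 40, 44, 55, 69, 77, 78, 79, 78, 78, 78, 77, 72, 67]
[78, 77, 76, 78, 75, 77, 76, 77, 77, 77, 77, 77, 78, 77, 77, 74, 67]
```

The side views confirm that the bar rocks. Between the two presses the hole end rose by about 2 px (4.5 mm) and the plain end dropped by about 2 px. Now I'll retreat.

```bash
python3 -m jog '0 0 0 0 0 .1 0;0 0 0 0 0 .3 0;0 0 0 0 0 1 0;0 0 0 0 0 4 0;0 0 0 0 0 9 0;0 0 0 0 0 14 0;0 0 0 0 0 14 0;0 0 0 0 0 14 0'
python3 - <<'E'
from h import *
save("wrist","w9.png");find("straightedge_grip","wrist",.05);find("hole_end","wrist",.037);find("right_face","wrist",.03)
print(job.job_done())
E
```

```text
time_s: 40.05
position: [0.443, -0.039, 0.1418]
tcp_rot: [-3.141, -0.001, 0.001]
contact_force: [0.1, 0.4, 0.6]
grip_width: 0.003
grip_force: 0.0
wrist straightedge_grip 0.68 [282.6 129.4] [ 0.5053 -0.0384  0.05  ]
wrist hole_end 0.83 [281.9 133.3] [ 0.5012 -0.0378  0.037 ]
wrist right_face 0.7 [271.9  35.4] [ 0.5841 -0.0292  0.03  ]
the job is handed in; nothing more can be done
None
```

The job is handed in at about 40 s, verdict not shown: the right griddle is the bowed one, the bar rocked both ways on it with presses of about 9–10 N, and it lies let go across the middle; I viewed 12 pictures, over the limit of 10.

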